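# Turn the hexagonal bar red face up and bring the sensor to it

## Robot

A 6-joint arm with a two-finger parallel gripper is mounted at the origin on the work surface. World frame = base frame: x ahead of the robot, y to its left, z up, the work surface at z = 0. Lengths are in m, angles in rad, forces in N, time in s.
With the tool pointing down it reaches from about 0.375 to 0.975 m from the base axis. Payload 3.8 kg.
Tool frame: the origin (TCP) lies on the centre line of the jaws, within the pads' length; the fingertips stand 14 mm ahead of it and the grasp point (between the pads) lies 5 mm behind it; z points along the fingers, y is the line along which they close (so a half turn about z gives the same grasp; the last joint's range is limited). The gripper opens to 85 mm and grips with 20 to 120 N. Pads are 22 mm wide; open, the fingers measure 114 mm over their backs; the gripper's body (76 mm by 85 mm) begins 54 mm behind the grasp point. The pads swing forward as they close: fully open they stand 13 mm farther back than shut.
Start: joints at [1.105, 0.264, 1.604, -0, 1.274, -0.037], TCP at [0.281, 0.614, 0.245] pointing down, gripper open.
Joint ranges: [-2.63, 2.63], [-0.94, 2.18], [0.31, 2.57], [-1.31, 4.45], [0, 2.66], [-2.55, 2.55]. Speed limits (rad/s): [2.57, 2.57, 3.14, 3.14, 3.14, 3.14].

## Interface

Orientations are given as a rotation vector (axis times angle).
In Python, from workcell import bot, eyes, spot_in gives the robot as it stands.
- The arm moves only by the tool carry_out, never from a script. Its argument "series" is text: rows parted by semicolons, each of 4 numbers parted by spaces: the shift along the world's x, y, z in m, then the turn about the world's z in degrees. In form: tx ty tz roll; .... A call has 1 to 20 rows; each row shifts and turns the commanded pose from where the row before left it; what a row does not reach is not made up. A row lasts 1/8 s, in which the tool goes at most 62.5 mm and 10.7 degrees, less where a joint would pass 70% of its speed; a pose out of reach is approached as far as the arm can. A call is refused whole if a number of a shift passes 0.0625 or a number of a turn 10.7, either way. A call with a gripper value outside its range is refused whole. "jaw" is the gripper command: -1 is shut, 1 is fully open, values between are in proportion, set as the call begins (left out, the last holds). The fingers move at their own pace and stop on an object; "grip_force" is the grip in N (left out, the last holds). Time passes only in rows, so rows that do not move let the fingers close. It gives the time, the measured TCP pose, the force, the opening and the grip force at its end, in the units of the state.
- bot.read_state(): the state, without advancing time (a new reading comes with each control period).
- eyes.read_camera(name): name is "scene" or "top" or "wrist"; returns (picture, depth): 384x512x3 uint8, blue, green, red; 384x512 float32, m along the optical axis (not along the pixel's ray), 0 where there is no reading.
- eyes.get_calibration(name): a dict with "K" (3x3 intrinsics, pixels), "position" and "rotation" of the camera in the world; the wrist camera has in their place "T_tool_cam" (4x4, takes a point from camera to tool coordinates, whose origin is the TCP and whose axes are the flange's). Camera axes: x right, y down, z forward; pixel columns grow to the right and rows downward; lengths in m; the calibration is good to about 2 mm. The wrist camera is an equidistant fisheye: a pixel r from the principal point sees the ray r / f radians off the axis. A picture is of the moment at which its call begins: read the wrist's pose just before it. get_calibration takes no time and is no camera call.
- bot.finish_job(): hands the job in; it is judged then, once.
Trained networks look in the newest picture that a camera, given by its name, has taken for a name from the list of things; names that differ only in an ending like _2 or _b are one class to them, and where a whole thing is asked for, a point or a joint stands for the part that bears it (a point fixed in the world has none). Each returns a list of dicts, best first, with "score" (0 to 1); they miss things now and then, are a little off and sometimes report something else, mostly with a low value. They report only what shows in the picture. A call takes as long as a camera call. They do not tell look-alikes from the thing itself.
- spot_in(camera, target): "rect" ([centre column, centre row, width, height] in pixels, round what is visible of it).
The state is a dict: "time": time; "q": joint angles; "joint_vel": joint speeds; "joint_torque": joint torques, N m; "tool_pos": TCP position; "tcp_rot": TCP orientation; "wrist_force": force on the tool from outside, world axes, zero at the start; "torque": the same for the moment, N m; "width": opening from 0.0 (shut) to 1.0 (fully open); "grip_force": force on a finger pad.
Only numpy, scipy, OpenCV 4.12 (cv2) and the standard library are available. Lean on these libraries where they do the work, as an engineer would, in place of code of your own. Each camera call takes 0.05 s, during which the arm holds its last target. There are 200 camera calls.

## Task

Roll the hexagonal bar that lies on the steel plate over its long edges, face by face and without lifting it off the plate, until its red-striped face is up, and set it flush against the fence with its whole length on the fence. Then slide the temperature sensor's carriage (black ring with an orange tab) along the bent rod, round the bends, up to the red stop, and let go. Do not disturb the two waiting bars, the bottle or the wooden case.

Things in the scene. Friction and masses are not known exactly. Their poses are not given: they have to be found in the camera images.
- plate: fixed steel plate with a grid, top 20 mm above the table; origin on the table, x towards its fence; plate edges at x = -150 and +135 mm, y = -150 and +150 mm. The fence is a dark steel strip, 12 mm thick, its face at x = +115 mm, from y = -105 to +105 mm, top 56 mm above the table. A bar slides on the plate when pushed low or pinched and drawn along, and tips over its edge when pushed near its top
- fence (a point): middle of the fence's face, 45 mm above the table (the height of the middle edge of a bar lying on the plate)
- bar_a: one of three like hexagonal aluminium bars (one on the plate, two on the rest board; which varies), 50 mm across flats, 57.7 across edges, faces 28.9 wide, 120 mm long, 0.7 kg. Origin at its centre, y along the bar, z up at the start. A red stripe on one face, blue on the opposite one; red starts underneath or two faces from the top
- bar_b: one of three like hexagonal aluminium bars (one on the plate, two on the rest board; which varies), 50 mm across flats, 57.7 across edges, faces 28.9 wide, 120 mm long, 0.7 kg. Origin at its centre, y along the bar, z up at the start. A red stripe on one face, blue on the opposite one; red starts underneath or two faces from the top
- bar_c: one of three like hexagonal aluminium bars (one on the plate, two on the rest board; which varies), 50 mm across flats, 57.7 across edges, faces 28.9 wide, 120 mm long, 0.7 kg. Origin at its centre, y along the bar, z up at the start. A red stripe on one face, blue on the opposite one; red starts underneath or two faces from the top
- bar_a_red (a point): centre of the face of bar_a with the red stripe, 25 mm from the bar's axis
- bar_a_blue (a point): centre of the face of bar_a with the blue stripe, 25 mm from the bar's axis
- bar_b_red (a point): centre of the face of bar_b with the red stripe, 25 mm from the bar's axis
- bar_b_blue (a point): centre of the face of bar_b with the blue stripe, 25 mm from the bar's axis
- bar_c_red (a point): centre of the face of bar_c with the red stripe, 25 mm from the bar's axis
- bar_c_blue (a point): centre of the face of bar_c with the blue stripe, 25 mm from the bar's axis
- rest: fixed rest board, wood with a black rubber top, 240 x 150 mm, top 20 mm above the table; origin on the table under its centre
- rod: fixed bent guide rod, 10 mm thick, axis level, 85 mm above the table, on a post beyond each end. It runs along the plate's left side, turns right in two 45 degree bends and runs behind the fence to a red stop flange. Origin on the table; in its frame the axis runs (x, y in mm) (-115, 185), (100, 185), (155, 130), (155, -30)
- rod_start (a point): start of the rod, at the black flange (32 mm across)
- rod_bend1 (a point): first bend, on the rod axis
- rod_bend2 (a point): second bend, on the rod axis
- rod_stop (a point): face of the red stop flange (32 mm across), on the rod axis
- carriage: sensor carriage, 120 g: a black ring (hole 20 mm, outside 34, 14 long) loose on the rod, orange tab on top, brass bulb below. It hangs upright, its origin (centre of the hole) 5 mm below the rod axis, so raised 5 mm it runs freely; x along the rod. At the stop its origin is 7 mm from the flange's face
- carriage_tab (a point): a point 45 mm above the carriage's origin, inside the orange tab: the tab is 12 mm thick across the rod, 24 mm along it and reaches from 16 to 58 mm above the origin
- bottle: clear bottle with red cap, 60 mm across, 150 mm tall, loose, left of the rod; origin under its centre
- case: dark wooden gauge case, 90 x 140 x 40 mm, loose, left beyond the rod; origin under its centre
Not all that is in view belongs to the job. There is more than one size of the carriage; the job needs the largest.

How it is judged:
By the outcome, as a careful person would: the job done as asked, in the order asked, and still so for the second after the job is handed in, with the robot touching nothing.
It also fails if it takes over 72 s, if anything falls off the work surface, if the arm or the gripper's body presses on something with over 40 N, if the wrist force passes 120 N, or if a joint passes its speed limit or range.

## Working session

There is one attempt and no reset: what is moved stays moved. The work goes in short steps, Python scripts to look and compute and a tool call to move; the robot and the scene stay as the last step left them, time stands still between calls to the robot, and variables do not carry over. Pictures are saved under pics/ and viewed, at most 10 in all, crops included, and the job is handed in when it is done.

Besides the shell and the picture viewer there is one more tool, called after "Emit:" by a JSON object that holds its "api" and its "payload", one argument or row to a line. carry_out: Moves the arm, as the interface text tells. Its arguments: {"type":"object","properties":{"series":{"type":"string"},"jaw":{"type":"number"},"grip_force":{"type":"number"}},"required":["series"]}

```bash
mkdir -p pics; ls
cat > h.py <<'E'
import numpy as np, cv2
from workcell import bot, eyes, spot_in
def cloud(name,d):
    c=eyes.get_calibration(name);K=np.array(c["K"]);R=np.array(c["rotation"]);
    if R.shape!=(3,3): R=cv2.Rodrigues(R.astype(float))[0]
    p=np.array(c["position"]);v,u=np.mgrid[:d.shape[0],:d.shape[1]]
    P=np.stack([(u-K[0,2])/K[0,0]*d,(v-K[1,2])/K[1,1]*d,d],-1)
    return P@R.T+p
E
python3 - <<'E'
from h import *
for n in ["top","scene"]:
    im,d=eyes.read_camera(n); cv2.imwrite(f"pics/{n}0.png",im); np.save(n+"0.npy",cloud(n,d))
    cal=eyes.get_calibration(n); print(n,cal)
    W=np.load(n+"0.npy")
    for t in ["plate","fence","bar_a","bar_a_red","bar_a_blue","rod_start","rod_bend1","rod_bend2","rod_stop","carriage","carriage_tab","bottle","case","rest"]:
        for r in spot_in(n,t)[:4]:
            u,v=r["rect"][:2]; print(t,round(r["score"],2),np.round(r["rect"]),W[min(383,int(v)),min(511,int(u))].round(3))
print(bot.read_state())
E
```

```text
pics
top {'K': array([[474.74393054,   0.        , 258.62563478],
       [  0.        , 474.74393054, 183.95538576],
       [  0.        ,   0.        ,   1.        ]]), 'position': array([ 3.88189236e-01, -1.26952015e-03,  1.36649757e+00]), 'rotation': array([-2.19724835,  2.14066729, -0.12970588])}
plate 0.95 [245. 186. 117. 114.] [0.528 0.028 0.07 ]
plate 0.3 [387. 176.  48.  26.] [ 0.563 -0.365  0.07 ]
fence 0.85 [247. 187. 120. 113.] [0.525 0.023 0.073]
bar_a 0.66 [240. 183.  43.  26.] [0.536 0.04  0.071]
bar_a 0.65 [388. 176.  50.  24.] [ 0.563 -0.368  0.072]
bar_a 0.61 [389. 210.  44.  27.] [ 0.469 -0.37   0.072]
bar_a_red 0.69 [239. 180.  47.  29.] [0.544 0.043 0.069]
bar_a_blue 0.71 [240. 181.  42.  28.] [0.538 0.042 0.072]
rod_start 0.8 [223. 166. 115. 105.] [0.588 0.094 0.025]
rod_bend1 0.96 [223. 166. 110. 102.] [0.588 0.094 0.025]
rod_bend2 0.96 [223. 166. 110. 102.] [0.588 0.094 0.025]
rod_stop 0.8 [219. 165. 112. 108.] [0.591 0.103 0.022]
rod_stop 0.51 [246. 186. 117. 112.] [0.528 0.023 0.071]
carriage 0.63 [123. 189.   5.  10.] [0.511 0.359 0.069]
carriage 0.6 [384. 1
[... 2240 characters left out ...]
 45.] [ 0.592 -0.342  0.046]
{'time': 1.5, 'q': array([ 1.10508332e+00,  2.63899659e-01,  1.60397272e+00,  6.29608838e-06,
        1.27370016e+00, -3.69344527e-02]), 'joint_vel': array([ 0.00036313,  0.00192684,  0.00146102,  0.00026588, -0.00065197,
        0.00090422]), 'joint_torque': array([ 5.35666750e-04, -5.15055943e+01, -3.67708218e+01, -7.08159223e-05,
        9.26669272e-04,  6.57651768e-06]), 'tool_pos': array([0.28066303, 0.61389321, 0.24529471]), 'tcp_rot': array([-6.68378768e-01, -3.06966920e+00, -3.29519242e-05]), 'wrist_force': array([ 0.29228372, -0.65638192,  0.75155939]), 'torque': array([0.04463322, 0.02535752, 0.00276613]), 'grip_force': 0.0, 'width': 1.0064208652178313}
```

Run:
```python
import cv2
t=cv2.imread("pics/top0.png")[90:250,90:330]; s=cv2.imread("pics/scene0.png")[150:310,180:420]
cv2.imwrite("pics/t1.png",cv2.resize(t,(800,533),interpolation=2)); cv2.imwrite("pics/s1.png",cv2.resize(s,(800,533),interpolation=2))
```

```text
(no output)
```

View pics/t1.png

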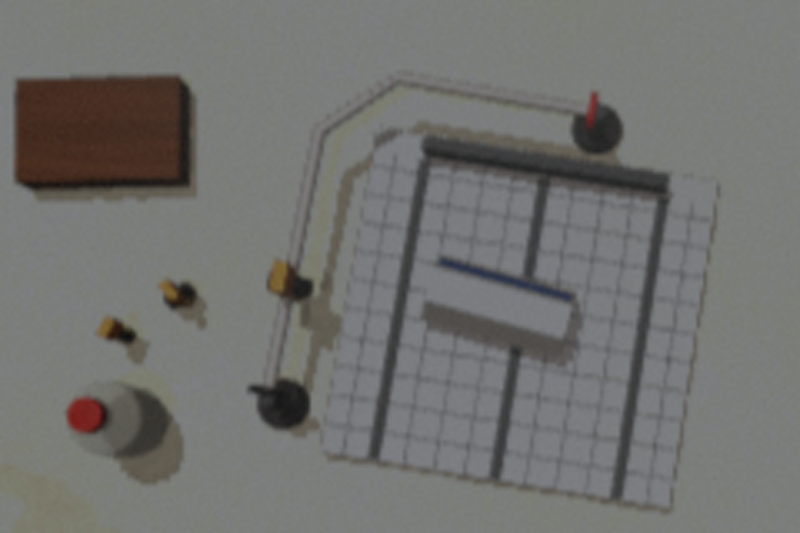

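View pics/s1.png

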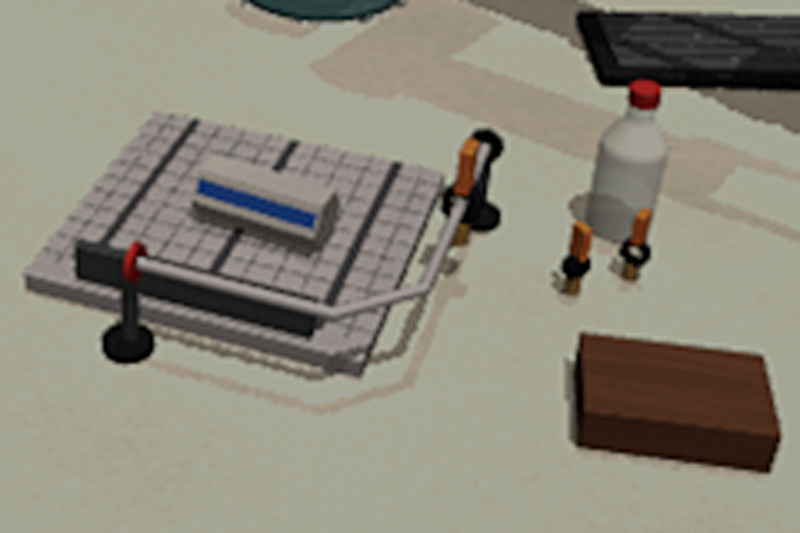

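Run:
```python
from h import *
for n in ["top","scene"]:
    W=np.load(n+"0.npy"); im=cv2.imread(f"pics/{n}0.png")
    x,y,z=W[...,0],W[...,1],W[...,2]
    near=(abs(x-.53)<.25)&(abs(y-.02)<.2)
    m=near&(abs(z-.02)<.008)&(im.min(2)>60)
    m=cv2.morphologyEx(m.astype(np.uint8),cv2.MORPH_OPEN,np.ones((2,2)))
    m2=(near&(abs(z-.02)<.008)).astype(np.uint8)
    k,l,st,_=cv2.connectedComponentsWithStats(m2); i=1+st[1:,4].argmax()
    P=W[l==i][:,:2]; r=cv2.minAreaRect((P*1000).astype(np.float32)); print(n,"plate",r,np.median(W[l==i][:,2]))
    b=near&(z>.058)&(z<.085)&(x<.61)&(y<.15)
    k,l,st,_=cv2.connectedComponentsWithStats(b.astype(np.uint8)); i=1+st[1:,4].argmax()
    B=W[l==i]; r=cv2.minAreaRect((B[:,:2]*1000).astype(np.float32)); print("bar",r,np.median(B[:,2]),B.mean(0))
    f=near&(z>.045)&(z<.065)&(x>.61)
    if f.sum()>5: print("fence",cv2.minAreaRect((W[f][:,:2]*1000).astype(np.float32)),np.median(W[f][:,2]))
    hsv=cv2.cvtColor(im,cv2.COLOR_BGR2HSV)
    o=(hsv[...,0]>8)&(hsv[...,0]<25)&(hsv[...,1]>150)&(abs(y-.2)<.07)&(x>.4)&(z>.06)
    T=W[o]; print("tab",len(T),T.mean(0),T.min(0),T.max(0), cv2.minAreaRect((T[T[:,2]>.13][:,:2]*1000).astype(np.float32)) if (T[:,2]>.13).sum()>3 else 0)
    rd=(hsv[...,1]>150)&((hsv[...,0]<5)|(hsv[...,0]>174))&(x>.55)&(abs(y+.03)<.15)&(z>.05); print("stop",rd.sum(),W[rd].mean(0) if rd.sum() else 0)
    g=(np.hypot(x-.281,y-.614)<.09)&(z>.1); print("grip zmin",g.sum(), np.percentile(z[g],[0,1,5]) if g.sum() else 0)
s=bot.read_state(); print(cv2.Rodrigues(s["tcp_rot"])[0].round(3))
```

```text
top plate ((537.2003173828125, 24.209884643554688), (300.68511962890625, 286.15350341796875), 82.38121032714844) 0.02138655534610412
bar ((541.1550903320312, 42.34141540527344), (120.48512268066406, 48.40010452270508), 77.3581771850586) 0.07027000811472206 [0.54050175 0.04285956 0.06947578]
fence ((679.6057739257812, 4.013435363769531), (208.15829467773438, 46.5052375793457), 82.07018280029297) 0.05695956277230951
tab 3 [0.5465593  0.21044285 0.14098277] [0.54409895 0.20721592 0.13888231] [0.55127625 0.21501441 0.14513677] 0
stop 3 [ 0.68995301 -0.02997777  0.10171477]
grip zmin 99 [0.2443527  0.24581337 0.25283888]
scene plate ((533.6803588867188, 25.817306518554688), (301.3313903808594, 293.3085632324219), 82.41751861572266) 0.021419074854146958
bar ((544.0662841796875, 43.194610595703125), (122.00788879394531, 44.784053802490234), 77.4610366821289) 0.07002853614552074 [0.54692459 0.0452867  0.0681247 ]
fence ((681.1514282226562, 6.486274719238281), (208.07492065429688, 56.59495544433594), 82.32585906982422) 0.055263466362917346
tab 100 [0.71301059 0.21665977 0.22189342] [0.46127992 0.2078605  0.06087776] [1.5014336  0.22268907 0.74320718] ((1020.678955078125, 215.57754516601562), (961.5311889648438, 10.619741439819336), 0.10850609093904495)
stop 48 [ 0.70332565 -0.02817059  0.08878319]
grip zmin 4114 [0.24671146 0.26131397 0.29645037]
[[-0.909  0.416  0.   ]
 [ 0.416  0.909  0.   ]
 [ 0.     0.    -1.   ]]
```

Emit:
{"api": "carry_out", "payload": {
  "series": "0.0167 -0.047 0 1.42;0.0167 -0.047 0 1.42;0.0167 -0.047 0 1.42;0.0167 -0.047 0 1.42;0.0167 -0.047 0 1.42;0.0167 -0.047 0 1.42;0.0167 -0.047 0 1.42;0.0167 -0.047 0 1.42;0.0167 -0.047 0 1.42;0.0167 -0.047 0 1.42;0.0167 -0.047 0 1.42;0.0167 -0.047 0 1.42;0 0 -0.05 0;0 0 -0.05 0;0 0 -0.05 0;0 0 0 0",
  "jaw": 1
}}

```text
time: 3.5
tool_pos: [0.4768, 0.0496, 0.0914]
tcp_rot: [-0.206, -3.125, 0.002]
wrist_force: [0.1, -0.4, -1.1]
width: 1.001
grip_force: 0.0
```

Emit:
{"api": "carry_out", "payload": {
  "series": "0 0 -0.028 0;0 0 -0.028 0;0.008 -0.001 0 0;0.004 -0.0005 0 0;0.004 -0.0005 0 0;0.004 -0.0006 0 0;0.004 -0.0006 0 0;0.004 -0.0005 0 0;0.004 -0.0006 0 0;0 0 0 0"
}}

```text
time: 4.75
tool_pos: [0.5121, 0.0458, 0.04]
tcp_rot: [-0.206, -3.132, -0.0]
wrist_force: [-6.3, 0.9, 4.7]
width: 1.002
grip_force: 3.1
```

```bash
cat >> h.py <<'E'
O=np.array([543.5,24.]);a=np.radians(-7.6);RP=np.array([[np.cos(a),-np.sin(a)],[np.sin(a),np.cos(a)]])
def loc(p): return (np.asarray(p)*1000-O)@RP
def look(tag,cams=("top","scene")):
    s=bot.read_state();print("t",s["time"],"tcp loc",loc(s["tool_pos"][:2]).round(1),"z",s["tool_pos"][2].round(4),"F",s["wrist_force"].round(1))
    for n in cams:
        im,d=eyes.read_camera(n);W=cloud(n,d);cv2.imwrite(f"pics/{tag}_{n}.png",im)
        L=loc(W[...,:2].reshape(-1,2)).reshape(*d.shape,2);z=W[...,2]
        m=(abs(z-.069)<.004)&(abs(L[...,0])<112)&(abs(L[...,1])<120)
        k,l,st,_=cv2.connectedComponentsWithStats(m.astype(np.uint8))
        if k>1:
            i=1+st[1:,4].argmax();print(n,"top pts",st[i,4],cv2.minAreaRect(L[l==i].astype(np.float32)),z[l==i].max().round(3))
        hsv=cv2.cvtColor(im,cv2.COLOR_BGR2HSV);box=(abs(L[...,0])<125)&(abs(L[...,1])<120)&(z>.025)&(z<.09)
        for c,mm in (("blue",(abs(hsv[...,0].astype(int)-115)<12)&(hsv[...,1]>130)),("red",((hsv[...,0]<6)|(hsv[...,0]>173))&(hsv[...,1]>130))):
            q=mm&box
            if q.sum()>4: print(n,c,q.sum(),L[q].mean(0).round(1),z[q].mean().round(3))
E
python3 -c "
from h import *
look('a')"
```

```text
t 4.75 tcp loc [-34.   17.4] z 0.04 F [-6.3  0.9  4.7]
top top pts 2 ((15.995649337768555, -14.689324378967285), (2.1717052459716797, 0.0), -171.23037719726562) 0.072
scene top pts 333 ((-8.29107666015625, 22.227798461914062), (120.79691314697266, 70.52143096923828), 89.24120330810547) 0.073
scene blue 138 [27.4 23.6] 0.058
```

Emit:
{"api": "carry_out", "payload": {
  "series": "-0.006 0.0008 0 0;0 0 0.023 0;0.008 -0.001 0 0;0.008 -0.001 0 0;0.0039 -0.0005 0.0026 0;0.0039 -0.0005 0.0026 0;0.0043 -0.0006 0.0019 0;0.0043 -0.0006 0.0018 0;0.0045 -0.0006 0.0011 0;0.0046 -0.0006 0.0011 0;0.0046 -0.0006 0.0003 0;0.0047 -0.0006 0.0003 0;0 0 0 0"
}}

```text
time: 6.48
tool_pos: [0.5578, 0.0395, 0.0735]
tcp_rot: [-0.206, -3.134, 0.001]
wrist_force: [0.8, 0.2, 0.7]
width: 1.0
grip_force: 0.0
```

```bash
python3 -c "
from h import *
look('b')"
```

```text
t 6.475 tcp loc [12.1 17.2] z 0.0735 F [0.8 0.2 0.7]
top top pts 4 ((55.880043029785156, -16.662145614624023), (8.380767822265625, 0.012687087059020996), 9.035337448120117) 0.072
scene top pts 334 ((37.06249237060547, 21.54271697998047), (121.17110443115234, 39.98863983154297), 89.89464569091797) 0.073
scene blue 42 [55.  24.2] 0.032
```

Emit:
{"api": "carry_out", "payload": {
  "series": "-0.018 0.0024 0 0;0 0 -0.0105 0;0.008 -0.001 0 0;0.0035 -0.0005 0 0;0.0039 -0.0005 0.0026 0;0.0039 -0.0005 0.0026 0;0.0043 -0.0006 0.0019 0;0.0043 -0.0006 0.0018 0;0.0045 -0.0006 0.0011 0;0.0046 -0.0006 0.0011 0;0.0046 -0.0006 0.0003 0;0.0047 -0.0006 0.0003 0;0 0 0 0"
}}

```text
time: 8.2
tool_pos: [0.5865, 0.036, 0.0751]
tcp_rot: [0.206, 3.135, 0.0]
wrist_force: [-0.6, -0.4, 0.6]
width: 0.997
grip_force: 0.0
```

```bash
python3 -c "
from h import *
look('c')"
```

```text
t 8.2 tcp loc [41.1 17.6] z 0.0751 F [-0.6 -0.4  0.6]
scene top pts 242 ((72.88482666015625, 21.920101165771484), (36.050167083740234, 120.20514678955078), 1.4555007219314575) 0.073
scene red 123 [72.9 22.7] 0.072
```

Emit:
{"api": "carry_out", "payload": {
  "series": "-0.0208 0.0028 0 0;0 0 -0.019 0;0 0 -0.019 0;0.008 -0.0011 0 0;0.004 -0.0005 0 0;0.003 -0.0004 0 0;0.003 -0.0004 0 0;0.003 -0.0004 0 0;0.003 -0.0004 0 0;0.002 -0.0003 0 0;0 0 0 0;0 0 0 0"
}}

```text
time: 9.8
tool_pos: [0.59, 0.0356, 0.037]
tcp_rot: [-0.206, -3.131, -0.0]
wrist_force: [-8.0, -0.6, 3.0]
width: 1.001
grip_force: 3.4
```

```bash
python3 -c "
from h import *
look('d')
b=cv2.imread('pics/d_scene.png')[150:270,190:350]; cv2.imwrite('pics/d1.png',cv2.resize(b,(800,600),interpolation=2))"
```

```text
t 9.8 tcp loc [44.6 17.6] z 0.037 F [-8.  -0.6  3. ]
top top pts 1 ((36.154842376708984, -25.417863845825195), (0.0, 0.0), 0.0) 0.069
scene top pts 299 ((88.68732452392578, 22.239486694335938), (34.16257095336914, 119.69261169433594), 0.06007624417543411) 0.073
scene red 117 [87.6 23.6] 0.072
```

View pics/d1.png

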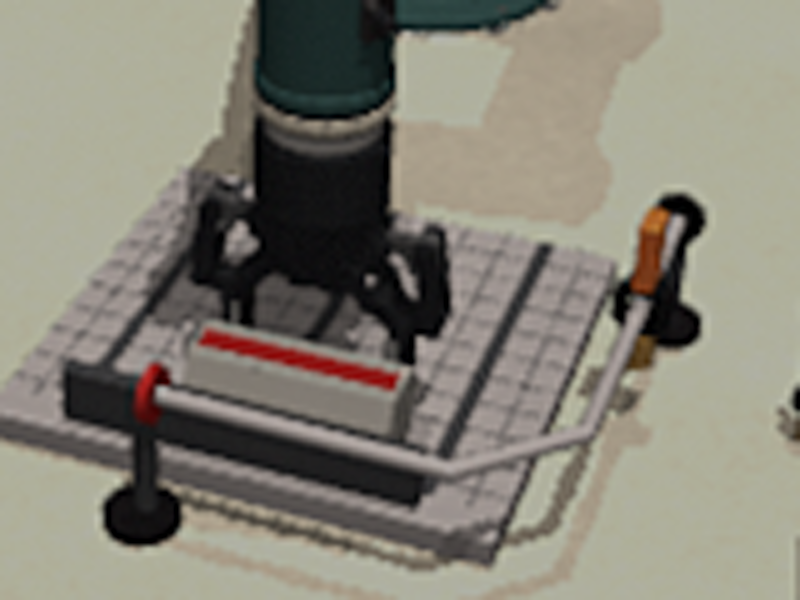

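Emit:
{"api": "carry_out", "payload": {
  "series": "0.0015 -0.0002 0 0;0.0015 -0.0002 0 0;0 0 0 0"
}}

```text
time: 10.28
tool_pos: [0.5901, 0.0355, 0.0362]
tcp_rot: [-0.206, -3.124, -0.0]
wrist_force: [-12.8, 2.3, 5.9]
width: 1.004
grip_force: 6.6
```

Emit:
{"api": "carry_out", "payload": {
  "series": "0.002 -0.0003 0 0;0.002 -0.0003 0 0;0.002 -0.0003 0 0;0 0 0 0"
}}

```text
time: 10.78
tool_pos: [0.5901, 0.0354, 0.0342]
tcp_rot: [-0.206, -3.112, -0.001]
wrist_force: [-24.9, 5.8, 10.2]
width: 1.002
grip_force: 12.6
```

Emit:
{"api": "carry_out", "payload": {
  "series": "-0.012 0.0016 0 0;-0.025 0.003 0 0;0 0 0.05 0;0 0 0.06 0;0 0 0.05 0;0 0 0 0"
}}

```text
time: 11.52
tool_pos: [0.5691, 0.0386, 0.2048]
tcp_rot: [0.205, 3.12, 0.002]
wrist_force: [0.3, -1.5, 0.1]
width: 1.0
grip_force: 0.0
```

```bash
python3 -c "
from h import *
look('e')
for n in ('top','scene'):
    im,d=eyes.read_camera(n);W=cloud(n,d);L=loc(W[...,:2].reshape(-1,2)).reshape(*d.shape,2);z=W[...,2]
    h=cv2.cvtColor(im,cv2.COLOR_BGR2HSV);m=(h[...,0]>8)&(h[...,0]<28)&(h[...,1]>110)&(abs(L[...,1]-185)<25)&(abs(L[...,0]+15)<60)&(z>.1)
    T=L[m];print(n,len(T));
    if len(T):print(T.mean(0),T.min(0),T.max(0),z[m].min(),z[m].max())
"
```

```text
t 11.525 tcp loc [23.4 17.9] z 0.2048 F [ 0.3 -1.5  0.1]
top top pts 4 ((97.94429016113281, -12.72118091583252), (8.201461791992188, 0.017342805862426758), 9.142728805541992) 0.072
scene top pts 361 ((85.795654296875, 22.051719665527344), (120.23540496826172, 38.30031204223633), 88.95510864257812) 0.073
scene red 105 [85.2 22.6] 0.071
top 47
[-21.41630227 185.75060766] [-31.08147418 181.22329975] [-10.21766785 192.97543174] 0.11444419965619002 0.1434474943118096
scene 69
[-13.8954765  190.71329038] [-29.5790819  184.04276883] [ -6.2763797  195.04922988] 0.10023927302860203 0.14170416446200906
```

Emit:
{"api": "carry_out", "payload": {
  "series": "-0.005 0.043 0 0;-0.005 0.043 0 0;-0.005 0.043 0 0;-0.005 0.043 0 0;0 0 -0.02 0;0 0 0 0",
  "jaw": 0
}}

```text
time: 12.48
tool_pos: [0.5408, 0.2096, 0.173]
tcp_rot: [-0.205, -3.128, 0.005]
wrist_force: [-0.2, 0.2, -0.5]
width: 0.497
grip_force: 0.0
```

```bash
python3 -c "
from h import *
s=bot.read_state();print(loc(s['tool_pos'][:2]),s['tool_pos'],s['width'],s['q'])
im,d=eyes.read_camera('wrist');cv2.imwrite('pics/w1.png',im)
c=eyes.get_calibration('wrist');print(c)
"
```

```text
[-27.24101059 183.62978477] [0.5407845  0.20961949 0.17301468] 0.49733730876670207 [ 3.27175855e-01  1.46580077e-01  1.88221749e+00 -6.38910723e-04
  1.12042048e+00 -1.11273267e+00]
{'K': array([[297.31863964,   0.        , 254.39887689],
       [  0.        , 297.31863964, 189.9488113 ],
       [  0.        ,   0.        ,   1.        ]]), 'T_tool_cam': array([[-4.06667673e-04, -9.57220815e-01, -2.89358161e-01,
         7.18316989e-02],
       [ 9.99999864e-01, -4.83484440e-04,  1.93994014e-04,
         2.07943071e-05],
       [-3.25595276e-04, -2.89358043e-01,  9.57220882e-01,
        -1.28638757e-01],
       [ 0.00000000e+00,  0.00000000e+00,  0.00000000e+00,
         1.00000000e+00]])}
```

View pics/w1.png

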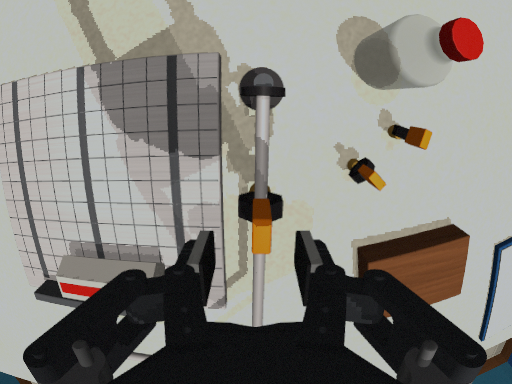

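```bash
python3 -c "
from h import *
s=bot.read_state();R=cv2.Rodrigues(s['tcp_rot'])[0];im,d=eyes.read_camera('wrist');c=eyes.get_calibration('wrist');K=c['K'];T=c['T_tool_cam']
v,u=np.mgrid[:384,:512];a=(u-K[0,2])/K[0,0];b=(v-K[1,2])/K[1,1];r=np.hypot(a,b)+1e-9;t=np.tan(r)/r
P=np.stack([a*t*d,b*t*d,d],-1)@T[:3,:3].T+T[:3,3];W=P@R.T+s['tool_pos']
L=loc(W[...,:2].reshape(-1,2)).reshape(384,512,2);z=W[...,2]
h=cv2.cvtColor(im,cv2.COLOR_BGR2HSV);m=(h[...,0]>8)&(h[...,0]<25)&(h[...,1]>150)&(u>235)&(u<290)&(v>190)&(v<260)&(d>0)
print(m.sum());
for lo,hi in((.09,.12),(.12,.134),(.134,.15)):
    k=m&(z>lo)&(z<hi);print(lo,k.sum(),L[k].mean(0),np.percentile(L[k],[3,97],axis=0).round(1)) if k.any() else 0
rod=(abs(z-.09)<.006)&(u>230)&(u<290)&(v<190)&(v>100);print('rod',L[rod].mean(0),z[rod].max())
"
```

```text
1013
0.09 180 [-31.2566831  187.55708382] [[-32.4 181.6]
 [-22.  193.5]]
0.12 139 [-32.00619926 188.00732982] [[-32.5 182.6]
 [-31.3 193.5]]
0.134 691 [-21.56627473 187.56204266] [[-32.1 182. ]
 [ -9.8 193. ]]
rod [-67.95875313 188.59404841] 0.09242471949359074
```

Emit:
{"api": "carry_out", "payload": {
  "series": "0.007 0.0031 0 0;0 0 -0.025 0;0 0 -0.024 0;0 0 0 0"
}}

```text
time: 13.08
tool_pos: [0.5495, 0.2127, 0.1265]
tcp_rot: [-0.208, -3.131, 0.002]
wrist_force: [-1.0, -0.5, -0.8]
width: 0.499
grip_force: 0.0
```

Emit:
{"api": "carry_out", "payload": {
  "series": "0 0 -0.003 0;0 0 0 0;0 0 0 0;0 0 0 0;0 0 0 0",
  "jaw": -1,
  "grip_force": 40
}}

```text
time: 13.7
tool_pos: [0.5513, 0.2138, 0.1264]
tcp_rot: [0.206, 3.133, 0.001]
wrist_force: [1.0, -1.8, 5.3]
width: 0.13
grip_force: 42.5
```

```bash
python3 -c "
from h import *
W=np.load('top0.npy');c=eyes.get_calibration('top');K=c['K'];R=cv2.Rodrigues(c['rotation'])[0];p=c['position']
for u,v in((186,129),(210.6,113.4),(171,205.5),(267.6,120.9)):
    r=R@np.array([(u-K[0,2])/K[0,0],(v-K[1,2])/K[1,1],1]);q=p+r*(.085-p[2])/r[2];print(loc(q[:2]).round(1))
for n in('top','scene'):
    W=np.load(n+'0.npy');L=loc(W[...,:2].reshape(-1,2)).reshape(384,512,2);z=W[...,2]
    m=(z>.078)&(z<.097)
    A=L[m&(abs(L[...,1]-187)<12)&(L[...,0]>5)&(L[...,0]<90)];B=L[m&(abs(L[...,0]-157)<14)&(L[...,1]<115)&(L[...,1]>-20)]
    print(n,len(A),len(B));print(A.mean(0),np.polyfit(A[:,0],A[:,1],1),B.mean(0),np.polyfit(B[:,1],B[:,0],1))
s=bot.read_state();print(loc(s['tool_pos'][:2]),s)
"
```

```text
[109.6 183.9]
[163.7 124.7]
[-103.9  187.2]
[168.  -33.8]
top 114 181
[ 47.31732161 186.27861459] [-1.44840069e-02  1.86963959e+02] [162.84125918  46.79860822] [1.71841816e-02 1.62037063e+02]
scene 73 200
[ 47.89775015 188.37988984] [-1.78373722e-02  1.89234260e+02] [163.47794528  48.61252712] [1.91118542e-02 1.62548870e+02]
[-17.36330383 189.21486868] {'time': 13.7, 'q': array([ 3.28165133e-01,  2.07388044e-01,  1.90433507e+00, -5.42750146e-04,
        1.02761766e+00, -1.11108026e+00]), 'joint_vel': array([-9.64370827e-04,  1.09964442e-05,  4.17058396e-04,  1.27699461e-03,
        8.35721806e-04,  1.88305110e-04]), 'joint_torque': array([ 1.13567680e+00, -4.15641546e+01, -3.03551960e+01,  6.09584469e-01,
        4.95505950e-02,  8.84229055e-03]), 'tool_pos': array([0.5513141 , 0.21384913, 0.1263759 ]), 'tcp_rot': array([2.05903788e-01, 3.13257500e+00, 6.82814116e-04]), 'wrist_force': array([ 1.04679171, -1.75955684,  5.33366082]), 'torque': array([-0.33499301, -0.09839314, -0.02620133]), 'grip_force': 42.54232585430145, 'width': 0.13043731474705098}
```

Emit:
{"api": "carry_out", "payload": {
  "series": "0 0 0.004 0;0 0 0.003 0;0.006 -0.0009 0 -0.5;0.01 -0.0015 0 -0.5;0 0 0 0"
}}

```text
time: 14.32
tool_pos: [0.5674, 0.2113, 0.1321]
tcp_rot: [0.235, 3.132, 0.0]
wrist_force: [-0.4, -0.2, -2.1]
width: 0.133
grip_force: 41.7
```

Emit:
{"api": "carry_out", "payload": {
  "series": "0.014 -0.0022 0 0;0.014 -0.0022 0 0;0.014 -0.0022 0 0;0.014 -0.0022 0 0;0.014 -0.0022 0 0;0.014 -0.0022 0 0;0.014 -0.0022 0 0;0 0 0 0"
}}

```text
time: 15.32
tool_pos: [0.6655, 0.1957, 0.1322]
tcp_rot: [0.235, 3.132, 0.0]
wrist_force: [-0.8, -0.1, -1.0]
width: 0.129
grip_force: 41.7
```

```bash
python3 -c "
from h import *
im,d=eyes.read_camera('wrist');s=eyes.read_camera('scene')[0][170:270,220:380]
cv2.imwrite('pics/f.png',np.hstack([cv2.resize(im[90:340,130:400],(400,370)),cv2.resize(s,(400,370))]))"
```

```text
(no output)
```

View pics/f.png

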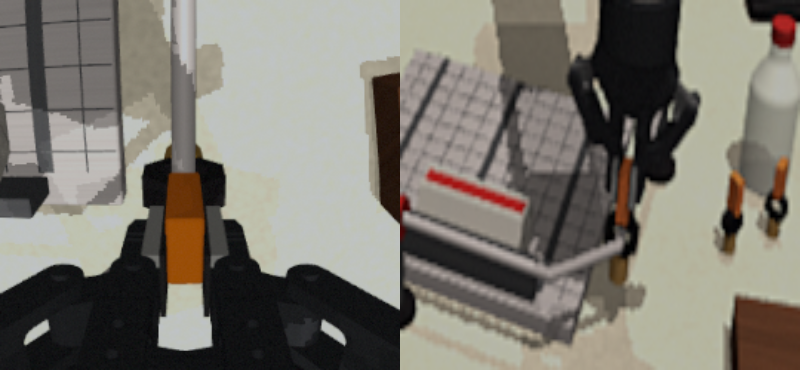

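Emit:
{"api": "carry_out", "payload": {
  "series": "0.005 -0.0008 0 -2;0.005 -0.0008 0 -6;0.004 -0.0008 0 -7;0.0025 -0.0025 0 -7;0.0024 -0.0032 0 -7;0.0024 -0.0032 0 -7;0.0024 -0.0032 0 -6;0.0024 -0.0032 0 -3;0 0 0 0"
}}

```text
time: 16.55
tool_pos: [0.6904, 0.1782, 0.1323]
tcp_rot: [1.415, 2.805, 0.0]
wrist_force: [0.3, 0.4, -1.5]
width: 0.134
grip_force: 41.7
```

Emit:
{"api": "carry_out", "payload": {
  "series": "0.0066 -0.0091 0 0;0.0066 -0.0091 0 0;0.0066 -0.0091 0 0;0.0066 -0.0091 0 0;0.003 -0.004 0 -2;0.003 -0.004 0 -6;0.0025 -0.0038 0 -7;0.0012 -0.004 0 -7;-0.0006 -0.004 0 -7;-0.0006 -0.004 0 -7;-0.0006 -0.004 0 -6;-0.0006 -0.004 0 -3;0 0 0 0"
}}

```text
time: 18.18
tool_pos: [0.7239, 0.1098, 0.132]
tcp_rot: [-2.381, -2.049, 0.001]
wrist_force: [-0.5, -0.2, -1.4]
width: 0.131
grip_force: 41.7
```

Emit:
{"api": "carry_out", "payload": {
  "series": "-0.0026 -0.0138 0 0;-0.0026 -0.0138 0 0;-0.0026 -0.0138 0 0;-0.0026 -0.0138 0 0;-0.0026 -0.0138 0 0;-0.0026 -0.0138 0 0;-0.0026 -0.0138 0 0;-0.0026 -0.0138 0 0;-0.001 -0.005 0 0;-0.0006 -0.004 0 0;0 0 0 0"
}}

```text
time: 19.55
tool_pos: [0.7018, -0.0093, 0.1322]
tcp_rot: [-2.381, -2.05, -0.0]
wrist_force: [0.2, 0.8, -1.1]
width: 0.135
grip_force: 41.7
```

Emit:
{"api": "carry_out", "payload": {
  "series": "-0.0005 -0.003 0 0;-0.0005 -0.003 0 0;-0.0005 -0.003 0 0;-0.0004 -0.002 0 0;-0.0003 -0.002 0 0;0 0 0 0"
}}

```text
time: 20.3
tool_pos: [0.6996, -0.0222, 0.1322]
tcp_rot: [-2.381, -2.05, -0.001]
wrist_force: [0.4, 1.3, -1.3]
width: 0.128
grip_force: 41.6
```

Emit:
{"api": "carry_out", "payload": {
  "series": "-0.0003 -0.002 0 0;-0.0003 -0.002 0 0;-0.0003 -0.002 0 0;0 0 0 0"
}}

```text
time: 20.8
tool_pos: [0.6986, -0.026, 0.1319]
tcp_rot: [-2.379, -2.048, -0.004]
wrist_force: [0.6, 7.4, -1.7]
width: 0.125
grip_force: 41.3
```

Emit:
{"api": "carry_out", "payload": {
  "series": "0 0.001 0 0;0 0 -0.003 0;0 0 -0.003 0;0 0 0 0"
}}

```text
time: 21.3
tool_pos: [0.6991, -0.0259, 0.1312]
tcp_rot: [-2.38, -2.05, -0.004]
wrist_force: [-9.3, 6.7, 18.5]
width: 0.13
grip_force: 44.3
```

Emit:
{"api": "carry_out", "payload": {
  "series": "0 0 0 0;0 0 0 0;0 0 0 0;0 0 0 0;0 0 0 0",
  "jaw": -0.3
}}

```text
time: 21.92
tool_pos: [0.6985, -0.0275, 0.1258]
tcp_rot: [-2.38, -2.05, 0.001]
wrist_force: [-0.1, 0.5, 0.4]
width: 0.352
grip_force: 0.0
```

Emit:
{"api": "carry_out", "payload": {
  "series": "0 0 0.03 0;0 0 0.05 0;0 0 0.05 0;-0.04 0 0.03 0;-0.06 0 0 0;-0.06 0 0 0;0 0 0 0;0 0 0 0;0 0 0 0"
}}

```text
time: 23.05
tool_pos: [0.5403, -0.0274, 0.2868]
tcp_rot: [2.38, 2.049, 0.002]
wrist_force: [-0.5, -0.1, 0.6]
width: 0.349
grip_force: 0.0
```

```bash
python3 -c "
from h import *
look('g')
s=cv2.imread('pics/g_scene.png')[150:270,190:350];t=cv2.imread('pics/g_top.png')[90:210,150:310]
cv2.imwrite('pics/g1.png',np.hstack([cv2.resize(s,(400,300),interpolation=2),cv2.resize(t,(400,300),interpolation=2)]))"
```

```text
t 23.05 tcp loc [  3.6 -51.4] z 0.2868 F [-0.5 -0.1  0.6]
top top pts 74 ((83.46991729736328, 72.1256103515625), (44.3578987121582, 26.501218795776367), 18.552412033081055) 0.073
top red 18 [85.1 67.6] 0.071
scene top pts 359 ((85.43527221679688, 22.002086639404297), (120.70864868164062, 37.99386978149414), 89.6316146850586) 0.073
scene red 101 [84.7 24.1] 0.072
```

View pics/g1.png

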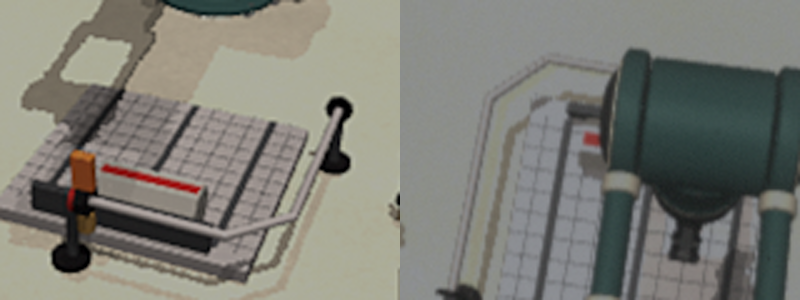

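```bash
python3 -c "
from h import *
im,d=eyes.read_camera('wrist')
s=cv2.imread('pics/g_scene.png')[195:255,195:275]
cv2.imwrite('pics/h1.png',np.hstack([cv2.resize(im,(400,300)),cv2.resize(s,(400,300),interpolation=2)]))"
```

```text
(no output)
```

View pics/h1.png

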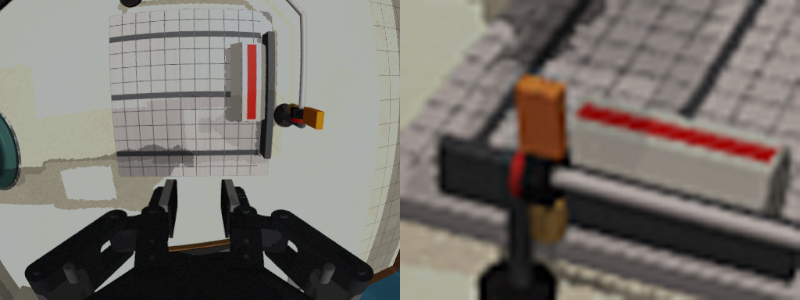

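```bash
python3 -c "
from h import *
s=bot.read_state();R=cv2.Rodrigues(s['tcp_rot'])[0];im,d=eyes.read_camera('wrist');c=eyes.get_calibration('wrist');K=c['K'];T=c['T_tool_cam']
v,u=np.mgrid[:384,:512];a=(u-K[0,2])/K[0,0];b=(v-K[1,2])/K[1,1];r=np.hypot(a,b)+1e-9;t=np.tan(r)/r
P=np.stack([a*t*d,b*t*d,d],-1)@T[:3,:3].T+T[:3,3];W=P@R.T+s['tool_pos']
L=loc(W[...,:2].reshape(-1,2)).reshape(384,512,2);z=W[...,2]
h=cv2.cvtColor(im,cv2.COLOR_BGR2HSV)
red=((h[...,0]<6)|(h[...,0]>173))&(h[...,1]>130)&(abs(L[...,1]-20)<70)&(L[...,0]<110)
cR=np.polyfit(L[red][:,1],L[red][:,0],1);print('red',red.sum(),cR,z[red].mean())
f=(im.max(2)<80)&(abs(z-.056)<.006)&(L[...,0]>105)&(L[...,0]<140)
for y in(-90,-60,-10,20,50,80):
    k=f&(abs(L[...,1]-y)<8)
    if k.sum()>3:print(y,k.sum(),np.percentile(L[k][:,0],[3,50,97]).round(1),'red',np.polyval(cR,y).round(1))
S,_=eyes.read_camera('scene'),0
im,d=S;W=cloud('scene',d);L=loc(W[...,:2].reshape(-1,2)).reshape(384,512,2);z=W[...,2]
k=(im.max(2)<90)&(abs(z-.0555)<.004)&(L[...,0]>105)&(L[...,0]<140)&(abs(L[...,1])<100)
print('scene fence top',k.sum(),np.percentile(L[k][:,0],[5,50,95]))
"
```

```text
red 1044 [2.84208367e-02 8.38148800e+01] 0.07313159874068091
-90 99 [114.8 118.9 124.1] red 81.3
-60 122 [113.8 118.7 124.7] red 82.1
-10 124 [114.4 119.2 125. ] red 83.5
20 35 [114.2 115.  125.4] red 84.4
50 31 [114.3 115.  116.4] red 85.2
80 29 [114.3 115.1 118. ] red 86.1
scene fence top 92 [113.73456566 117.80953388 125.59275852]
```

```bash
python3 -c "
from h import *
s=bot.read_state();R=cv2.Rodrigues(s['tcp_rot'])[0];im,d=eyes.read_camera('wrist');c=eyes.get_calibration('wrist');K=c['K'];T=c['T_tool_cam']
def pts(u,v,z0):
    a=(u-K[0,2])/K[0,0];b=(v-K[1,2])/K[1,1];r=np.hypot(a,b)+1e-9;q=np.stack([a/r*np.sin(r),b/r*np.sin(r),np.cos(r)],-1)@T[:3,:3].T@R.T
    o=R@T[:3,3]+s['tool_pos'];return loc((o+q*((z0-o[2])/q[...,2])[...,None])[...,:2])
g=im.astype(float);h=cv2.cvtColor(im,cv2.COLOR_BGR2HSV)
red=((h[...,0]<6)|(h[...,0]>173))&(h[...,1]>130);br=[];fe=[]
for v in range(40,202):
    k=np.where(red[v,300:335])[0]+300
    if len(k)<5: continue
    w=np.clip((g[v,300:345,1].max()-g[v,300:345,1]),0,None)
    br.append((k.min(),v,k.max()))
    row=g[v,k.max()+6:k.max()+40].max(1);i=np.where(row<90)[0]
    if len(i) and i[0]>0: j=i[0];x=k.max()+6+j-(90-row[j])/(row[j-1]-row[j]);fe.append((x,v))
br=np.array(br[6:-6],float);fe=np.array(fe,float)
for n,p in(('redL',pts(br[:,0],br[:,1],.07)),('redR',pts(br[:,2],br[:,1],.07)),('fence',pts(fe[:,0],fe[:,1],.056))):
    f=np.polyfit(p[:,1],p[:,0],1);print(n,len(p),f.round(4),np.polyval(f,[-38,82]).round(1),np.std(p[:,0]-np.polyval(f,p[:,1])).round(2))
im,d=eyes.read_camera('scene');W=cloud('scene',d);L=loc(W[...,:2].reshape(-1,2)).reshape(384,512,2);z=W[...,2]
h=cv2.cvtColor(im,cv2.COLOR_BGR2HSV);q=((h[...,0]<6)|(h[...,0]>173))&(h[...,1]>130)&(abs(z-.071)<.01)&(abs(L[...,0]-85)<15);f=np.polyfit(L[q][:,1],L[q][:,0],1);print('scene red',q.sum(),f,np.polyval(f,[-38,82]))
k=(im.max(2)<90)&(abs(z-.0555)<.004)&(L[...,0]>105)&(L[...,0]<140)&(abs(L[...,1])<100);print('scene fence',np.polyfit(L[k][:,1],L[k][:,0],1))
"
```

```text
redL 83 [7.30000e-03 7.92776e+01] [79.  79.9] 0.29
redR 83 [4.20000e-03 9.14057e+01] [91.2 91.8] 0.27
fence 95 [4.000000e-04 1.105708e+02] [110.6 110.6] 0.31
scene red 98 [5.04472612e-03 8.45051790e+01] [84.31347938 84.91884652]
scene fence [-3.30731697e-02  1.18367282e+02]
```

```bash
python3 -c "
from workcell import bot
print(bot.finish_job())"
```

```text
the job is handed in; nothing more can be done
None
```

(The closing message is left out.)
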